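Set the wire-length gauge to its marker

ROBOT

A 6-joint arm with a two-finger parallel gripper is mounted at the origin on a cart in front of the work surface, level with it; the furniture and walls round the work are solid. World frame = base frame: x ahead of the robot, y to its left, z up, the work surface at z = 0. Lengths are in mm, angles in rad, forces in N, time in s.
With the tool pointing down it reaches from about 425 to 950 mm from the base axis. Payload 3.5 kg.
Tool frame: the origin (TCP) lies at the very end of the fingers, on their centre line; the grasp point (between the pads) lies 19 mm behind it; z points along the fingers, y is the line along which they close (so a half turn about z gives the same grasp; the last joint's range is limited). The gripper opens to 85 mm and grips with 20 to 120 N. Pads are 22 mm wide; open, the fingers measure 114 mm over their backs; the gripper's body (76 mm by 85 mm) begins 54 mm behind the grasp point. The pads swing forward as they close: fully open they stand 13 mm farther back than shut.
Start: joints at [1.027, 0.286, 1.577, -0, 1.279, -0.15], TCP at [258.961, 623.334, 231.325] pointing down, gripper open.
Joint ranges: [-2.77, 2.77], [-0.9, 2.22], [0.21, 2.48], [-1.53, 4.67], [0.24, 2.81], [-2.84, 2.84]. Speed limits (rad/s): [2.79, 2.79, 3.14, 3.14, 3.14, 3.14].

INTERFACE

Orientations are given as a 3x3 rotation matrix whose columns are the frame's x, y, z axes.
In Python, from cell import r gives the robot as it stands.
- The arm moves only by the tool carry_out, never from a script. Its argument "increments" is a list of rows, each a list of 7 numbers: the shift along the tool's x, y, z as a fraction of full scale, then the turn, a rotation vector about the tool's x, y, z as a fraction of full scale, then the opening, from 0 (shut) to 1 (fully open). A call has 1 to 12 rows; each row is the pose to reach, as a shift and turn from the pose commanded when the call began, along the tool's axes at that moment; what a row does not reach only later rows make up. Full scale, the value 1, is 100 mm for a shift and 1.5 rad for a turn. A row lasts 1/10 s, in which the tool goes at most 50 mm and 8.59 degrees, less where a joint would pass 70% of its speed; a pose out of reach is approached as far as the arm can. A call with a number of a shift or a turn outside -1 to 1 is refused whole. A call with a gripper value outside its range is refused whole. The fingers move at their own pace and stop on an object; "force" is the grip in N (left out, the last holds). Time passes only in rows, so rows that repeat a pose let the fingers close. It gives the time, the measured TCP pose, the force, the opening and the grip force at its end, in the units of the state.
- r.get_state(): the state, without advancing time (a new reading comes with each control period).
- r.read_camera(name): name is "scene" or "top"; returns (picture, depth): 400x640x3 uint8, red, green, blue; 400x640 float32, mm along the optical axis (not along the pixel's ray), 0 where there is no reading.
- r.camera_info(name): a dict with "K" (3x3 intrinsics, pixels), "R" (3x3) and "t" (3): a world point X has camera coordinates R X + t. Camera axes: x right, y down, z forward; pixel columns grow to the right and rows downward; lengths in mm; the calibration is good to about 2 mm. A picture is of the moment at which its call begins. camera_info takes no time and is no camera call.
- r.sign_off(): hands the job in; it is judged then, once.
The state is a dict: "time": time; "qpos": joint angles; "dq": joint speeds; "effort": joint torques, N m; "tcp_pos": TCP position; "orientation": TCP orientation; "ft_force": force on the tool from outside, world axes, zero at the start; "ft_torque": the same for the moment, N m; "finger_gap": finger opening in mm; "gripper_force": force on a finger pad.
Only numpy, scipy, OpenCV 4.12 (cv2) and the standard library are available. Lean on these libraries where they do the work, as an engineer would, in place of code of your own. Each camera call takes 0.05 s, during which the arm holds its last target. There are 200 camera calls.

TASK

The next motor leads are to be cut to the marked length: on the wire-length gauge with the red stop, slide the red stop along its rail until the white pointer lines on its sides line up with the yellow marker clip on that same rail, then let go of it. Leave the green stop of the other gauge where it is.

Things in the scene. Friction and masses are not known exactly. Their poses are not given: they have to be found in the camera images.
- red_grip (a point): Middle of the upright fin on the red stop, 74 mm above the worktop. Fin: 14 mm thick along the rail, 30 mm wide across, top at 95 mm. It rises from the middle of a red block 40 x 40 mm, top at 50 mm; a white pointer line on either side of the block lies right below the fin. x points along the rail, y across, z up. The stop slides along x only, needs about 3 N, and stays where left.
- red_mark (a point): Middle of the yellow marker clip on the red stop's rail, on the rail's centre line, 33.5 mm above the worktop. It is fixed, 12 mm long along the rail, and shows as a yellow tab on either edge of the profile, out to 43 mm from the centre line; the stop passes between the tabs freely. x points along the rail. At the start it lies 40 to 150 mm ahead of the red stop, in +x.
- red_stop (a joint): Travel of the red stop in m: 0 at the end block at the -x end, 0.186 at the other, 0.093 mid-rail. Gauge: aluminium profile 250 x 56 mm fixed to the worktop, top at 28 mm, with black ticks, two steel rods that the stop rides on, and at either end a dark block 12 mm long, top at 49 mm.
- green_grip (a point): Middle of the fin of the green stop, on the other gauge, which looks the same but for the stop's colour and has a yellow clip of its own; to be left alone.

How it is judged (in metres and radians):
At the end, for the whole second after the job is handed in: The middle of the red stop stands within 10 mm, along the rail, of the middle of the yellow clip on its rail, and is at rest (x of red_grip in the frame of red_mark between -0.01 and 0.01 m and velocity of joint red_stop between -0.01 and 0.01 m/s); the robot touches nothing.
It fails at once if the green stop is slid more than 10 mm from where it was (distance of green_grip from where it was at the start of the episode above 0.01 m).
It also fails if it takes over 32 s, if anything falls off the work surface, if the arm or the gripper's body presses on something with over 40 N, if the wrist force passes 120 N, or if a joint passes its speed limit or range.

## Working session

There is one attempt and no reset: what is moved stays moved. The work goes in short steps, Python scripts to look and compute and a tool call to move; the robot and the scene stay as the last step left them, time stands still between calls to the robot, and variables do not carry over. Pictures are saved under pics/ and viewed, at most 10 in all, crops included, and the job is handed in when it is done.

Besides the shell and the picture viewer there is one more tool, called after ">>>" as name(argument=value, ...), one argument or row to a line, values as JSON. carry_out: Moves the arm, as the interface text tells. Shift numbers are shares of 100 mm and turn numbers shares of 1.5 rad, none past 1 either way. Its arguments: {"type":"object","properties":{"increments":{"type":"array"},"force":{"type":"number"}},"required":["increments"]}

```bash
mkdir -p pics; cat > h.py <<'E'
import numpy as np, cv2
from cell import r
def shot(n,name=None):
    im,d=r.read_camera(n); c=r.camera_info(n)
    if name: cv2.imwrite('pics/'+name,im[:,:,::-1])
    v,u=np.mgrid[0:400,0:640]
    p=np.stack([u,v,np.ones_like(u)],-1)@np.linalg.inv(c['K']).T*d[...,None]
    return im,d,(p-c['t'])@c['R']
E
python3 - <<'E'
from h import *
for n in('top','scene'):
    im,d,W=shot(n,n+'1.png'); hsv=cv2.cvtColor(im,cv2.COLOR_RGB2HSV)
    H,S,V=[hsv[...,i].astype(int) for i in range(3)]
    for k,m in dict(red=(H<8)|(H>172),yel=(H>20)&(H<35),grn=(H>45)&(H<85)).items():
        m=(m&(S>110)&(V>60)&(d>0)).astype('uint8')
        N,L,st,ce=cv2.connectedComponentsWithStats(m)
        for i in range(1,N):
            if st[i,4]>15:
                w=W[L==i]; print(n,k,st[i,4],ce[i].round(),np.median(w,0).round(1),w.min(0).round(),w.max(0).round())
s=r.get_state();print(s['tcp_pos'],s['orientation'])
E
```

```text
top red 23 [418.   7.] [ 955.2 -218.6    5.6] [ 949. -228.    1.] [ 976. -215.   23.]
top red 18 [244.   6.] [968.8 141.6   6. ] [964. 130.   3.] [976. 152.   9.]
top red 25 [296.  55.] [863.1  30.9   7.2] [786.  22.  -0.] [872.  41. 201.]
top red 88 [637. 124.] [ 706.6 -659.8   12.5] [ 691. -666.    5.] [ 731. -654.   17.]
top red 54 [543. 157.] [ 642.7 -470.     6.6] [ 607. -509.    3.] [ 678. -430.   10.]
top red 170 [506. 187.] [ 582.6 -391.1   13.7] [ 566. -416.    4.] [ 604. -362.   27.]
top red 17 [524. 180.] [ 596.4 -427.1   13.9] [ 592. -433.   10.] [ 601. -421.   17.]
top red 181 [520. 202.] [ 549.8 -417.9   13.5] [ 528. -448.    7.] [ 578. -386.   18.]
top red 31 [496. 201.] [ 554.6 -373.2    5.1] [ 541. -385.    2.] [ 567. -358.    8.]
top red 402 [225. 223.] [517.8 167.1  53.2] [492. 148.  31.] [540. 195.  99.]
top red 53 [479. 218.] [ 524.2 -331.7    6.9] [ 504. -364.    3.] [ 528. -324.   10.]
top red 23 [570. 234.] [ 484.2 -515.8   14.9] [ 478. -524.    2.] [ 496. -499.   28.]
top red 26 [381. 261.] [ 436.  -136.3    4.6] [ 422. -145.    2.] [ 451. -127.   11.]
top re
[... 4432 characters left out ...]
[1081.4 -345.6    5.4] [ 909. -367.    1.] [1089. -331.  131.]
scene grn 130 [574. 196.] [ 943.2 -374.8    7.6] [ 921. -394.    3.] [ 968. -350.   11.]
scene grn 57 [539. 229.] [ 770.9 -366.2   47.1] [ 721. -388.   43.] [ 792. -338.  111.]
scene grn 509 [358. 274.] [ 464.1 -187.4   56.9] [ 444. -207.   35.] [ 494. -157.   98.]
scene grn 339 [598. 322.] [ 689.7 -521.6    7.8] [ 668. -546.    4.] [ 714. -502.   12.]
scene grn 42 [579. 345.] [ 629.1 -517.     7.3] [ 617. -521.    5.] [ 638. -513.   10.]
[258.67406763 622.822706   230.04073327] [[-9.23441508e-01  3.83737585e-01 -1.11672763e-03]
 [ 3.83739081e-01  9.23439670e-01 -1.86913791e-03]
 [ 3.13972128e-04 -2.15457156e-03 -9.99997630e-01]]
```

View pics/top1.png

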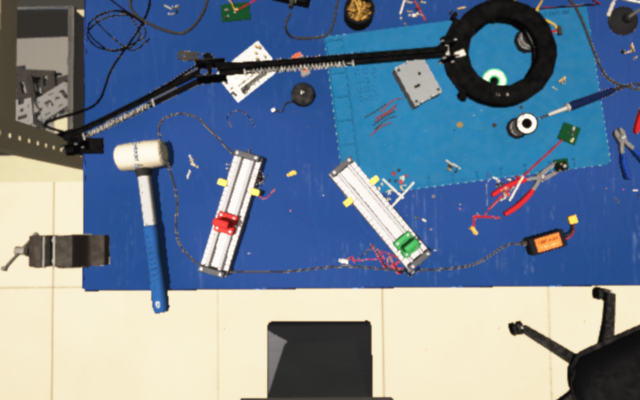

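View pics/scene1.png

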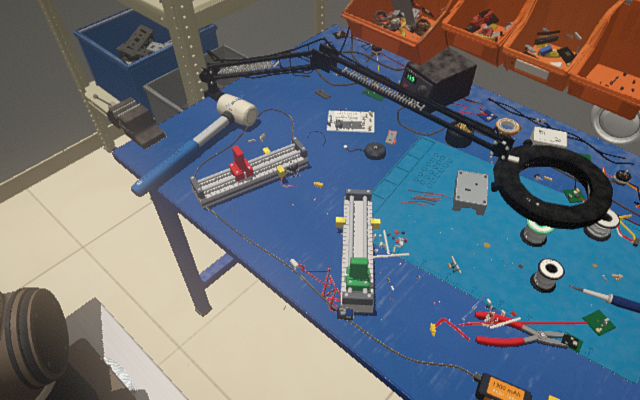

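The red gauge runs in the top view from about (215,268) to (250,155). Its stop is at (225,223) and its clip tabs at (223,182) and (255,192). The green gauge is to the right, with its stop at (407,244). Next I'll work out the fin, the rail direction and the heights along the path.

```bash
python3 - <<'E'
from h import *
P=[]
for n in('top','scene'):
    im,d,W=shot(n); hsv=cv2.cvtColor(im,cv2.COLOR_RGB2HSV)
    H,S,V=[hsv[...,i].astype(int) for i in range(3)]
    box=(W[...,0]>480)&(W[...,0]<560)&(W[...,1]>140)&(W[...,1]<205)
    red=((H<8)|(H>172))&(S>110)&(V>60)&box&(d>0)
    f=W[red&(W[...,2]>88)]; print(n,'fin top',len(f),f.mean(0).round(1),f.min(0),f.max(0))
    b=W[red&(abs(W[...,2]-50)<4)]; print('block',len(b),b.mean(0).round(1),b.min(0).round(),b.max(0).round())
    ye=(H>20)&(H<35)&(S>110)&(V>60)&(d>0)&(abs(W[...,2]-35)<5)
    T=[]
    for c in((598,181),(576,115)):
        q=W[ye&(np.hypot(W[...,0]-c[0],W[...,1]-c[1])<18)]; T.append(q.mean(0));print('tab',len(q),T[-1].round(1))
    T=np.array(T);v=T[0]-T[1];print('mid',T.mean(0).round(1),np.linalg.norm(v),'ang rail',np.arctan2(-v[0],v[1]))
    # rail profile + blocks: min-area rect of points 20..52 high near gauge
    m=(d>0)&(W[...,2]>22)&(W[...,2]<53)&(W[...,0]>420)&(W[...,0]<700)&(W[...,1]>90)&(W[...,1]<235)&~ye
    N,L,st,_=cv2.connectedComponentsWithStats(m.astype('uint8'));i=1+st[1:,4].argmax()
    print(cv2.minAreaRect(W[L==i][:,:2].astype('float32')))
    P.append(W[(d>0)])
P=np.concatenate(P)
for x0 in range(200,650,50):
    print(x0,[int(P[(P[:,0]>=x0)&(P[:,0]<x0+50)&(P[:,1]>=y)&(P[:,1]<y+50)][:,2].max(initial=-999)) for y in range(50,700,50)])
E
```

```text
top fin top 122 [516.2 171.3  95.5] [506.72790519 157.51407426  88.54412729] [525.63265991 185.4736931   99.04269416]
block 202 [517.  168.5  50.7] [493. 149.  46.] [540. 195.  54.]
tab 40 [598.2 180.1  34.7]
tab 41 [577.2 115.8  34.1]
mid [587.7 148.   34.4] 67.61242641313757 ang rail -0.31516428615392034
((534.6151733398438, 161.94253540039062), (66.70122528076172, 249.85589599609375), 72.16845703125)
scene fin top 83 [513.7 169.   94.8] [504.62897252 157.3267001   88.12166056] [522.98181687 185.59471162  98.90448573]
block 146 [510.4 166.9  51. ] [492. 147.  46.] [536. 195.  54.]
tab 31 [597.3 182.7  34.5]
tab 41 [576.9 116.   34.6]
mid [587.1 149.3  34.6] 69.78150097888884 ang rail -0.2973302660218789
((536.1879272460938, 167.94644165039062), (81.36341857910156, 252.14962768554688), 67.75347900390625)
200 [-707, -707, -708, -706, -709, -709, -708, -709, -708, -707, -707, -707, -704]
250 [-705, -707, -709, -709, -709, -709, -709, -706, -706, -708, -710, -703, -708]
300 [-711, -710, -709, -708, 25, 29, -707, -707, -708, -707, -709, -707, -708]
350 [5, 5, 6, 5, 25, 32, 6, 6, 5, -707, -708, -708, -707]
400 [9, 9, 53, 53, 8, 34, 6, 32, 63, 63, 79, -709, -707]
450 [6, 31, 53, 46, 8, 37, 6, 27, 62, 64, 51, 41, -707]
500 [5, 51, 99, 31, 9, 38, 6, 5, 5, -709, -19, -712, -711]
550 [7, 47, 45, 5, 11, 38, 33, 6, 6, -710, -708, -708, -708]
600 [9, 54, 48, 12, 52, 61, 58, 7, 5, 251, 239, -707, -392]
```

>>> carry_out(
  increments=[
    [-0.33, -0.26, 0, 0, 0, 0, 1],
    [-0.67, -0.52, 0, 0, 0, 0, 1],
    [-1, -0.78, 0, 0, 0, 0, 1],
    [-1, -0.78, 0, 0, 0, 0, 1],
  ],
)

```text
time: 0.6
tcp_pos: [323.3, 509.5, 230.9]
orientation: [[-0.922, 0.388, 0.0], [0.388, 0.922, -0.002], [-0.001, -0.002, -1.0]]
ft_force: [0.0, 0.9, -0.4]
finger_gap: 85.2
gripper_force: 0.0
```

>>> carry_out(
  increments=[
    [-0.33, -0.26, 0, 0, 0, 0, 1],
    [-0.67, -0.52, 0, 0, 0, 0, 1],
    [-1, -0.78, 0, 0, 0, 0, 1],
    [-1, -0.78, 0, 0, 0, 0, 1],
  ],
)

```text
time: 1.0
tcp_pos: [385.6, 399.7, 231.2]
orientation: [[-0.922, 0.388, 0.0], [0.388, 0.922, -0.001], [-0.001, -0.001, -1.0]]
ft_force: [-0.0, 0.5, -0.3]
finger_gap: 85.6
gripper_force: 0.0
```

>>> carry_out(
  increments=[
    [-0.33, -0.26, 0, 0, 0, 0, 1],
    [-0.67, -0.52, 0, 0, 0, 0, 1],
    [-1, -0.78, 0, 0, 0, 0, 1],
    [-1, -0.78, 0, 0, 0, 0, 1],
  ],
)

```text
time: 1.4
tcp_pos: [448.0, 289.8, 231.4]
orientation: [[-0.922, 0.388, 0.001], [0.388, 0.922, -0.001], [-0.001, -0.0, -1.0]]
ft_force: [0.0, 0.3, -0.8]
finger_gap: 85.4
gripper_force: 0.0
```

>>> carry_out(
  increments=[
    [-0.33, -0.26, 0, 0, 0, 0.1, 1],
    [-0.67, -0.52, 0, 0, 0, 0.2, 1],
    [-1, -0.78, 0, 0, 0, 0.3, 1],
    [-1, -0.78, 0, 0, 0, 0.4, 1],
    [-1, -0.78, 0, 0, 0, 0.5, 1],
    [-1, -0.78, 0, 0, 0, 0.6, 1],
    [-1, -0.78, 0, 0, 0, 0.7, 1],
    [-1, -0.78, 0, 0, 0, 0.8, 1],
    [-1, -0.78, 0, 0, 0, 0.9, 1],
    [-1, -0.78, 0, 0, 0, 0.99, 1],
    [-1, -0.78, 0, 0, 0, 0.99, 1],
    [-1, -0.78, 0, 0, 0, 0.99, 1],
  ],
)

```text
time: 2.6
tcp_pos: [508.4, 182.9, 231.2]
orientation: [[0.299, 0.954, -0.0], [0.954, -0.299, 0.0], [0.0, -0.0, -1.0]]
ft_force: [0.7, 0.2, 0.5]
finger_gap: 85.4
gripper_force: 0.0
```

>>> carry_out(
  increments=[
    [-0.1, 0.1, 0.3, 0, 0, 0, 1],
    [-0.1, 0.1, 0.6, 0, 0, 0, 1],
    [-0.1, 0.1, 0.9, 0, 0, 0, 1],
    [-0.1, 0.1, 0.9, 0, 0, 0, 1],
  ],
)

```text
time: 3.0
tcp_pos: [511.6, 169.1, 136.5]
orientation: [[0.301, 0.954, -0.01], [0.954, -0.301, -0.001], [-0.004, -0.009, -1.0]]
ft_force: [-0.0, 0.2, -0.2]
finger_gap: 85.6
gripper_force: 0.0
```

```bash
python3 - <<'E'
from h import *
im,_,_=shot('scene'); cv2.imwrite('pics/s2.png',cv2.resize(im[60:260,140:400,::-1],None,fx=3,fy=3))
E
```

```text
(no output)
```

View pics/s2.png

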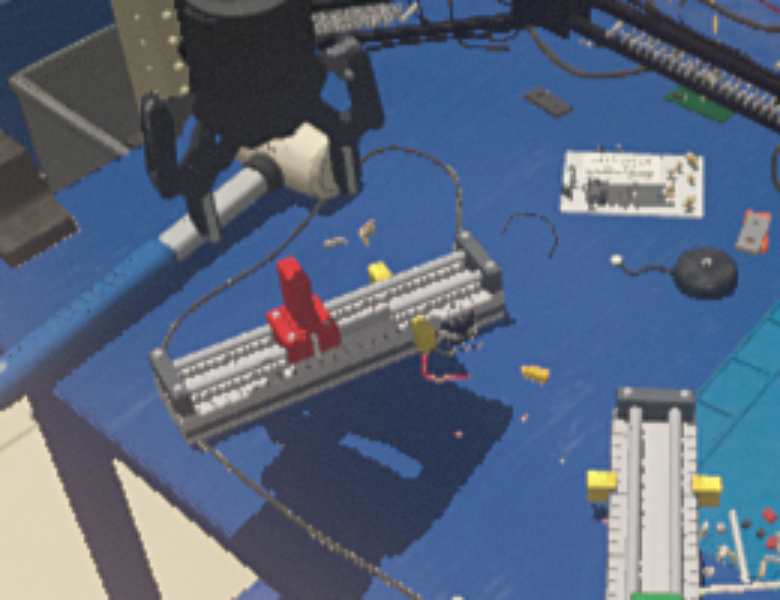

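The view shows the open fingers (crop x≈205 and 345) straddling the fin at (290,290), aligned with the rail. Now descending and gripping.

>>> carry_out(
  increments=[
    [0, 0, 0.3, 0, 0, 0, 1],
    [0, 0, 0.6, 0, 0, 0, 1],
    [0, 0, 0.82, 0, 0, 0, 1],
    [0, 0, 0.82, 0, 0, 0, 1],
    [0, 0, 0.82, 0, 0, 0, 1],
  ],
)

```text
time: 3.55
tcp_pos: [516.5, 169.6, 61.2]
orientation: [[0.302, 0.953, 0.003], [0.953, -0.302, 0.0], [0.001, 0.002, -1.0]]
ft_force: [-0.4, 0.6, 0.9]
finger_gap: 85.1
gripper_force: 0.0
```

>>> carry_out(
  increments=[
    [0, 0, 0, 0, 0, 0, 0],
    [0, 0, 0, 0, 0, 0, 0],
    [0, 0, 0, 0, 0, 0, 0],
    [0, 0, 0, 0, 0, 0, 0],
    [0, 0, 0, 0, 0, 0, 0],
    [0, 0, 0, 0, 0, 0, 0],
    [0, 0, 0, 0, 0, 0, 0],
    [0, 0, 0, 0, 0, 0, 0],
  ],
  force=30,
)

```text
time: 4.35
tcp_pos: [515.2, 169.2, 59.7]
orientation: [[0.303, 0.953, 0.0], [0.953, -0.303, -0.0], [-0.0, 0.0, -1.0]]
ft_force: [-1.5, -0.0, 3.7]
finger_gap: 13.8
gripper_force: 31.9
```

>>> carry_out(
  increments=[
    [0, 0.1, 0, 0, 0, 0, 0],
    [0, 0.2, 0, 0, 0, 0, 0],
    [0, 0.3, 0, 0, 0, 0, 0],
    [0, 0.4, 0, 0, 0, 0, 0],
    [0, 0.5, 0, 0, 0, 0, 0],
    [0, 0.6, 0, 0, 0, 0, 0],
    [0, 0.7, 0, 0, 0, 0, 0],
    [0, 0.75, 0, 0, 0, 0, 0],
    [0, 0.75, 0, 0, 0, 0, 0],
    [0, 0.75, 0, 0, 0, 0, 0],
  ],
)

```text
time: 5.35
tcp_pos: [587.9, 146.5, 59.8]
orientation: [[0.303, 0.953, 0.003], [0.953, -0.303, 0.0], [0.001, 0.003, -1.0]]
ft_force: [2.5, 1.2, 1.7]
finger_gap: 13.5
gripper_force: 31.7
```

```bash
python3 - <<'E'
from h import *
im,_,_=shot('scene'); cv2.imwrite('pics/s3.png',cv2.resize(im[110:230,180:340,::-1],None,fx=5,fy=5))
E
```

```text
(no output)
```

View pics/s3.png

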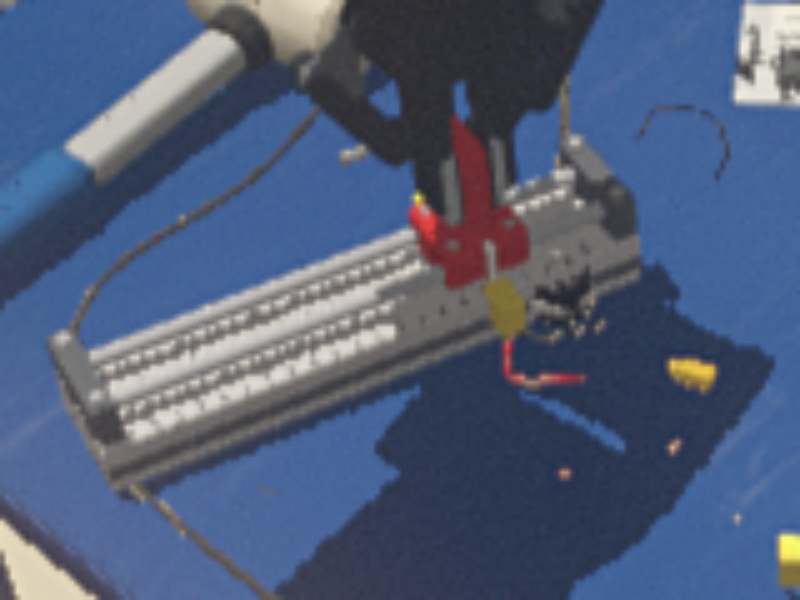

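The pointer line (crop 490,260) runs straight into the near yellow tab (505,300), so they line up. Now releasing and rising.

>>> carry_out(
  increments=[
    [0, 0, 0, 0, 0, 0, 1],
    [0, 0, 0, 0, 0, 0, 1],
    [0, 0, 0, 0, 0, 0, 1],
    [0, 0, 0, 0, 0, 0, 1],
    [0, 0, 0, 0, 0, 0, 1],
    [0, 0, 0, 0, 0, 0, 1],
    [0, 0, -0.2, 0, 0, 0, 1],
    [0, 0, -0.5, 0, 0, 0, 1],
    [0, 0, -0.8, 0, 0, 0, 1],
    [0, 0, -1, 0, 0, 0, 1],
    [0, 0, -1, 0, 0, 0, 1],
    [0, 0, -1, 0, 0, 0, 1],
  ],
)

```text
time: 6.6
tcp_pos: [586.5, 146.4, 159.1]
orientation: [[0.303, 0.953, 0.0], [0.953, -0.303, 0.0], [0.0, 0.0, -1.0]]
ft_force: [-0.0, -0.6, -0.4]
finger_gap: 85.3
gripper_force: 0.0
```

```bash
python3 - <<'E'
from h import *
im,d,W=shot('scene'); cv2.imwrite('pics/s4.png',cv2.resize(im[110:230,180:340,::-1],None,fx=5,fy=5))
hsv=cv2.cvtColor(im,cv2.COLOR_RGB2HSV);H,S,V=[hsv[...,i].astype(int) for i in range(3)]
m=((H<8)|(H>172))&(S>110)&(V>40)&(W[...,2]>86)&(W[...,2]<102)&(abs(W[...,0]-588)<40)&(abs(W[...,1]-148)<40)
f=W[m];u=np.array([.953,-.303,0]);print(len(f),f.mean(0),(f.mean(0)-[587.1,149.3,0])@u, r.get_state()['tcp_pos'])
E
```

```text
85 [585.83375426 146.43234935  94.38565009] -0.33783404396764605 [585.73762343 146.33902832 157.84020869]
```

View pics/s4.png

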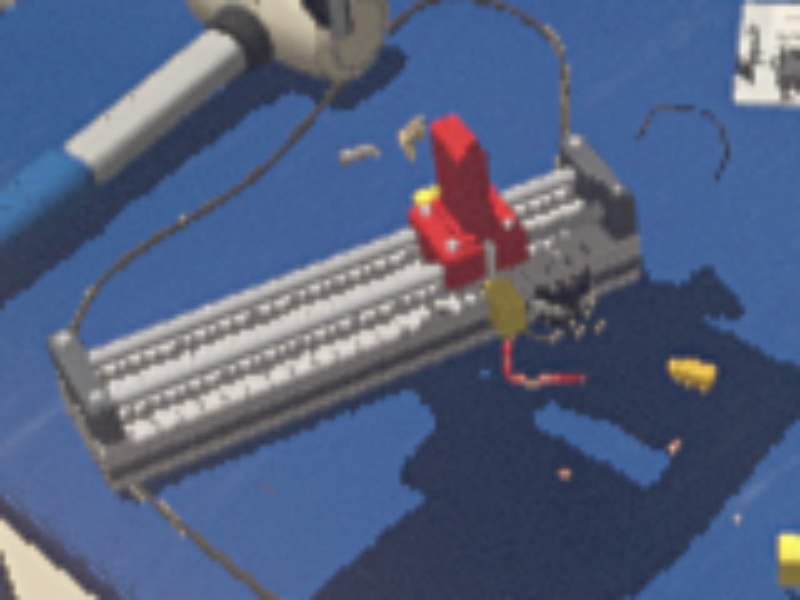

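The stop is free, with its pointer at (490,260) in line with the tab at (505,305). The measured offset along the rail is about 0 mm.

```bash
python3 -c "
from cell import r
print(r.sign_off())"
```

```text
the job is handed in; nothing more can be done
None
```

The red stop now stands at the yellow clip on its rail, about 0.3 mm off by camera measurement; I let go of it, left the green stop untouched and handed the job in at about 7 s (sign-off returned no verdict).

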